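Clear the latched checking box

ROBOT

A 6-joint arm with a two-finger parallel gripper is mounted at the origin on a cart in front of the work surface, level with it; the furniture and walls round the work are solid. World frame = base frame: x ahead of the robot, y to its left, z up, the work surface at z = 0. Lengths are in m, angles in degrees, forces in N, time in s.
With the tool pointing down it reaches from about 0.35 to 0.875 m from the base axis. Payload 4.2 kg.
Tool frame: the origin (TCP) lies midway between the tips of the shut fingers; the grasp point (between the pads) lies 19 mm behind it; y points along the fingers, z is the direction in which the jaws open and shut, and the axes are right-handed (so a half turn about y gives the same grasp; the last joint's range is limited). The gripper opens to 87 mm and grips with 3 to 60 N. Pads are 19 mm wide; open, the fingers measure 117 mm over their backs; the gripper's body (75 mm by 190 mm) begins 51 mm behind the grasp point.
Start: joints at [91.708, 22.042, 0.453, 0, -68.411, -14.817], TCP at [0.142, 0.609, 0.223] pointing down, gripper open.
Joint ranges: [-179.83, 179.83], [-69.29, 118.12], [-61.27, 80.66], [-181.25, 117.63], [-171.15, -9.14], [-177.46, 177.46]. Speed limits (degrees/s): [159.86, 159.86, 180, 180, 180, 180].

INTERFACE

Orientations are given as [roll, pitch, yaw] about the fixed x, y, z axes, in that order (R = Rz(yaw) Ry(pitch) Rx(roll)).
In Python, from workcell import env gives the robot as it stands. The module is installed in compiled form; this text tells all that it offers. Calls block until the motion is done:
- env.goto(position, orientation): joint-space move of the TCP to a pose.
- env.move_straight(position, rotation=None, rate=0.15, force_limit=None): straight line of the TCP; rotation=None keeps the orientation; rate is the mean speed in m/s. With force_limit (N) it stops when the force on the tool has changed by that much, and returns True; else False.
- env.set_joints(angles): joint-space move.
- env.gripper_to(opening, grasp_force=None): opening from 0.0 (shut) to 1.0 (fully open); grasp_force is the grip in N (None keeps the last); returns when the fingers have stopped.
- env.dwell(seconds).
- env.inverse_kinematics(position, orientation): joint angles nearest the present ones, or None.
- env.read_state(): the state.
- env.grab_frame(name): name is "scene" or "top" or "wrist"; returns a dict with "image" (384x512x3 uint8, blue, green, red), "fx", "fy", "cx", "cy" (pixels), "D" ([k1, k2, p1, p2, k3] as OpenCV has them; the pictures are not rectified), "position" and "orientation" of the camera in the world. Camera axes: x right, y up, looking along -z (the intrinsics and any distortion apply to the point x, -y, -z); pixel columns grow to the right and rows downward; lengths in m; the calibration is good to about 2 mm. A picture is of the moment at which its call begins. There is no depth.
A pose or a line that the arm cannot do raises env.Unreachable and nothing moves.
- env.close_job(): hands the job in, once; it reports no verdict.
Trained networks look in a picture, given as the dict that the camera call returned (one of the last four; its "shot" number tells which), for a name from the list of things; names that differ only in an ending like _2 or _b are one class to them, and where a whole thing is asked for, a point or a joint stands for the part that bears it (a point fixed in the world has none). Each returns a list of dicts, best first, with "score" (0 to 1); they miss things now and then, are a little off and sometimes report something else, mostly with a low value. They report only what shows in the picture. A call takes as long as a camera call.
- env.search_frame(picture, thing): "xyz" ([x, y, z] in m, in world coordinates, good to about 4 mm: the middle of the surface that is visible of it).
- env.trace(picture, thing): "mask" (384x512 bool, what is visible of it).
The state is a dict: "clock": time; "joint_positions": joint angles; "qvel": joint speeds; "joint_torque": joint torques, N m; "position": TCP position; "tool_rot": TCP orientation; "force": force on the tool from outside, world axes, zero at the start; "wrist_torque": the same for the moment, N m; "opening": opening from 0.0 (shut) to 1.0 (fully open).
Only numpy, scipy, OpenCV 4.12 (cv2) and the standard library are available. Lean on these libraries where they do the work, as an engineer would, in place of code of your own. Each camera call takes 0.05 s, during which the arm holds its last target.

TASK

Clear the rejects from the checking box: take the green pin tool, hold the sunk orange release button down with its pin and, keeping it held, push the drawer out until it is fully open. Put the pin tool back upright in its wooden stand, drop every small blade that was in the drawer into the red reject crate, and push the drawer fully home again so that it latches. Leave the larger blade on the foam pad and the other things on the bench where they are.

Things in the scene. Friction and masses are not known exactly. Their poses are not given: they have to be found in the camera images.
- button_top (a point): Top of the orange release button (14 mm across) at the bottom of a 16 mm square recess in the blue lug in the middle of the drawer's front: 13 mm below the lug's top, 33 mm above the bench when not pressed, so only the pin reaches it. Axes as the drawer's: it opens along -x of this frame. Lug and button travel with the drawer; the pin, moved sideways, pushes the recess wall and so the drawer.
- release (a joint): How far the button is pressed: 0 up, 0.008 m fully down. The latch lets go at about 0.005 m. A spring resists with 2 N at first, 5 N at the bottom; it springs back by itself.
- drawer (a joint): How far the drawer is out: 0 closed, 0.125 m fully open at its stop. Slides with 1 to 3 N. The latch holds it closed (about 3 mm of play) unless the button is held down for the first few millimetres; pushed home (about 5 to 10 N at the end) it latches by itself.
- drawer_front (a point): Centre of the front face of the blue lug (44 x 44 mm, from 10 to 46 mm above the bench), 22 mm in front (-x) of the button, same axes; push here to close. Behind the lug is the drawer's aluminium front, 272 mm wide, 12 to 58 mm above the bench.
- checking_box: Fixed white box with a clear window in its roof, 146 x 288 mm, roof top 68 mm above the bench; front faces its -x, origin under its middle, roof edge 65 mm in front of it. Drawer inside: 248 x 123 mm, floor 24 mm above the bench, side and rear walls up to 40 mm, middle at this origin when closed; three lanes at y = +76, 0 and -76 mm.
- blade_left_center (a point): Rejected black moulded vent blade, 96 x 37 x 15 mm, lying flat in the left (+y) lane of the drawer (may be absent). The point is its centre, 7.5 mm above its underside; its y axis is its long axis, its x axis runs across its 37 mm width. Take it across the width by its long edges.
- blade_mid_center (a point): Rejected black moulded vent blade, 96 x 37 x 15 mm, lying flat in the middle lane of the drawer (may be absent). The point is its centre, 7.5 mm above its underside; its y axis is its long axis, its x axis runs across its 37 mm width. Take it across the width by its long edges.
- blade_right_center (a point): Rejected black moulded vent blade, 96 x 37 x 15 mm, lying flat in the right (-y) lane of the drawer (may be absent). The point is its centre, 7.5 mm above its underside; its y axis is its long axis, its x axis runs across its 37 mm width. Take it across the width by its long edges.
- pin_grip (a point): Centre of the green handle of the pin tool: 20 x 20 mm square, 60 mm tall, upright; its sides are square to this frame's x and y. z points up. Below it a dark collar 25 mm across (30 to 36 mm below this point), then a steel pin 8 mm thick whose flat tip is 81 mm below this point. 80 g. It stands in the stand with the collar resting on the stand's top.
- pin_tip (a point): Centre of the flat lower end of the pin of the pin tool, 81 mm below the handle's centre along the tool.
- pin_stand: Fixed wooden block 60 x 60 x 50 mm with a 14 mm hole from top to bottom in its middle, in which the pin tool stands; origin at the centre of the underside. The stored tool's tip is 5 mm above the bench.
- reject_crate: Loose red slatted crate, open on top, 150 (x) x 180 (y) x 70 mm, walls and floor 5 mm thick, 0.5 kg; origin at the centre of its underside.
- nipper: Blue-handled side cutters lying on the bench, 62 x 140 x 16 mm; leave alone.
- driver: Yellow-handled screwdriver lying on the bench, 29 x 189 x 28 mm; leave alone.
- good_blade: Larger black vent blade, 48 x 120 x 20 mm, lying on a white foam pad; a good part, leave alone.

How it is judged (in metres and radians):
On the way, in this order (a step that is already met when the one before it is completed fails the run):
1. the release button is held down with the pin of the pin tool (value of joint release above 0.005 m and distance between pin_tip and button_top below 0.009 m), for 0.1 s.
2. with the button still held down by the pin, the drawer has been pushed out of its latch by 3 cm (all of step 1 and value of joint drawer above 0.03 m).
3. the drawer is fully open (value of joint drawer above 0.115 m), for 0.2 s.
At the end, for the whole second after the job is handed in: Every small blade lies in the red crate (centre inside the walls), the crate stands upright on the bench, the drawer is closed within 5 mm with the button up, and the pin tool stands upright in its stand, pin in the hole (tip within 8 mm of its axis, 12 mm of the bench) (x of blade_left_center in the frame of reject_crate between -0.075 and 0.075 m and y of blade_left_center in the frame of reject_crate between -0.09 and 0.09 m and z of each of blade_left_center, blade_mid_center, blade_right_center in the frame of reject_crate below 0.062 m and x of blade_mid_center in the frame of reject_crate between -0.075 and 0.075 m and y of blade_mid_center in the frame of reject_crate between -0.09 and 0.09 m and x of blade_right_center in the frame of reject_crate between -0.075 and 0.075 m and y of blade_right_center in the frame of reject_crate between -0.09 and 0.09 m and angle between reject_crate's own z axis and vertical below 0.1 rad and height (world z) of reject_crate below 0.01 m and value of joint drawer below 0.005 m and value of joint release below 0.002 m and z of pin_tip in the frame of pin_stand below 0.012 m and horizontal distance between pin_tip and pin_stand below 0.008 m and angle between pin_grip's own z axis and vertical below 0.15 rad); the robot touches nothing.
It fails at once if a bystander was moved by more than 3 cm (distance of any of nipper, driver, good_blade from where it was at the start of the episode above 0.03 m).
Of blade_left, blade_mid, blade_right only 2 to 3 are there at a start; the rules pass over those that are not, and their reading is None.
At some moment in a run one of reject_crate may be knocked a few centimetres aside while the robot is not near it.
It also fails if it takes over 200 s, if anything falls off the work surface, if the arm or the gripper's body presses on something with over 40 N, if the wrist force passes 120 N, or if a joint passes its speed limit or range.

## Working session

There is one attempt and no reset: what is moved stays moved. The work goes in short steps, each a Python script; the robot and the scene stay as the last script left them, time stands still between calls to the robot, and variables do not carry over. Pictures are saved under pics/ and viewed, and the job is handed in when it is done.

```bash
mkdir -p pics; ls; cat > h.py <<'E'
import numpy as np, cv2
from workcell import env
from scipy.spatial.transform import Rotation as R
def save(n,name):
    f=env.grab_frame(n); cv2.imwrite('pics/'+name+'.png',f['image']); return f
E
python3 - <<'E'
from h import *
s=env.read_state(); print(s)
for c in ['scene','top','wrist']:
    f=save(c,c+'0'); print(c,{k:v for k,v in f.items() if k!='image'})
E
```

```text
pics
{'clock': 0.0, 'joint_positions': array([ 9.17071379e+01,  2.20915769e+01,  3.79705810e-01, -2.91184608e-02,
       -6.84094293e+01, -1.48148223e+01]), 'qvel': array([ 0.04678163, -0.0084015 , -0.04151099, -0.06159919,  0.02395189,
        0.03732753]), 'joint_torque': array([ 6.95303697e-04, -3.90666318e+01,  1.87402403e+01,  4.21983808e+00,
        1.09432399e-02, -1.85451381e-04]), 'position': array([0.14160113, 0.60813742, 0.22145015]), 'tool_rot': array([-8.98758123e+01,  4.86324371e-03,  1.66881578e+02]), 'force': array([ 0.32149434, -0.14289536,  0.49424156]), 'wrist_torque': array([-0.01744187, -0.03067339,  0.00325511]), 'opening': 1.000032892002205}
scene {'fx': 360.3889011201484, 'fy': 360.3889011201484, 'cx': 257.4372583298497, 'cy': 193.03907124283933, 'D': array([0.001004, 0.      , 0.      , 0.      , 0.      ]), 'position': array([-0.06990217, -0.7167399 ,  0.59675782]), 'orientation': array([ 64.60492414,  -1.09864343, -39.41667103]), 'shot': 1}
top {'fx': 370.17736505087106, 'fy': 370.17736505087106, 'cx': 255.86189401927874, 'cy': 185.67999398594762, 'D': array([-0.07243585,  0.        ,  0.        ,  0.        ,  0.        ]), 'position': array([0.4173889 , 0.08366372, 1.20800013]), 'orientation': array([  8.44774963,  -0.60560838, -89.34015771]), 'shot': 2}
wrist {'fx': 265.8683247695892, 'fy': 265.8683247695892, 'cx': 259.4909194421561, 'cy': 191.7789124917133, 'D': array([-0.03911044,  0.        ,  0.        ,  0.        ,  0.        ]), 'position': array([0.21155201, 0.59172775, 0.38352696]), 'orientation': array([-1.52135275e+01, -2.96020310e-02, -1.03062608e+02]), 'shot': 3}
```

View pics/scene0.png

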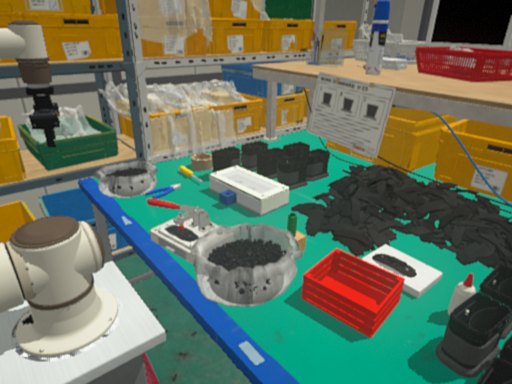

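View pics/top0.png

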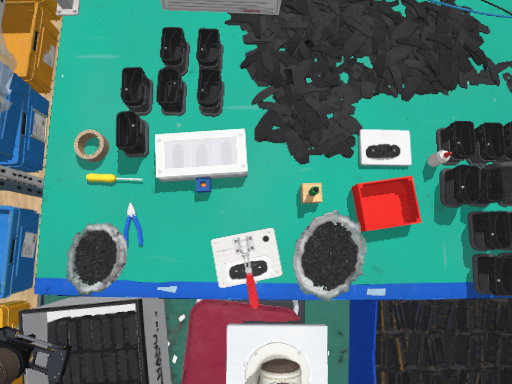

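View pics/wrist0.png

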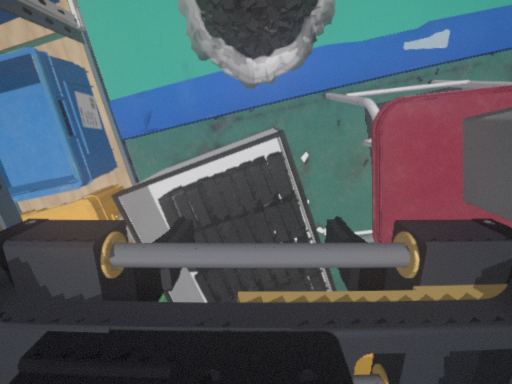

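```bash
python3 - <<'E'
from h import *
for c in ['top','scene']:
    f=env.grab_frame(c)
    for n in ['button_top','drawer_front','checking_box','blade_left_center','pin_grip','pin_stand','reject_crate','nipper','driver','good_blade']:
        r=env.search_frame(f,n); print(c,n,[(np.round(d['xyz'],4).tolist(),round(d['score'],2)) for d in r[:4]])
print(env.read_state()['clock'])
E
```

```text
top button_top []
top drawer_front [([0.6099, 0.238, 0.0475], 0.94)]
top checking_box []
top blade_left_center []
top pin_grip [([0.5663, -0.1015, 0.1139], 0.4)]
top pin_stand [([0.5664, -0.0937, 0.0491], 0.83)]
top reject_crate [([0.5393, -0.3551, 0.0059], 0.95)]
top nipper [([0.4577, 0.4758, 0.014], 0.72)]
top driver [([0.6148, 0.5692, 0.0246], 0.73)]
top good_blade [([0.4615, 0.4767, 0.0126], 0.61), ([0.7177, -0.3448, 0.0326], 0.56)]
scene button_top []
scene drawer_front [([0.614, 0.2219, 0.0384], 0.69)]
scene checking_box [([0.65, 0.203, 0.0609], 0.92)]
scene blade_left_center []
scene pin_grip [([0.5671, -0.1146, 0.095], 0.59)]
scene pin_stand []
scene reject_crate [([0.5451, -0.3548, 0.0353], 0.96)]
scene nipper [([0.4488, 0.4705, 0.006], 0.47)]
scene driver []
scene good_blade [([0.7066, -0.3556, 0.0266], 0.95), ([0.5475, -0.3559, 0.0341], 0.4)]
1.25
```

```bash
python3 - <<'E'
from h import *
for p,n,yaw in [([0.56,0.225,0.28],'w_box',180),([0.53,-0.11,0.30],'w_pin',180)]:
    try:
        q=env.inverse_kinematics(p,[-90,0,yaw]); print(q)
        env.goto(p,[-90,0,yaw]); f=save('wrist',n); print(env.read_state()['joint_positions'],f['position'],f['orientation'])
    except env.Unreachable as e: print('unreach',e)
    f2={}
    for t in ['button_top','drawer_front','checking_box','pin_grip','pin_stand','blade_left_center']:
        r=env.search_frame(f,t); print(t,[(np.round(d['xyz'],4).tolist(),round(d['score'],2)) for d in r[:4]])
f=save('top','top1'); cv2.imwrite('pics/top1c.png',cv2.resize(f['image'][100:240,130:440],None,fx=2.5,fy=2.5,interpolation=cv2.INTER_CUBIC))
E
```

```text
[ 3.72436810e+01  1.80568075e+01  2.76880098e+00  2.54444375e-14
 -7.47119935e+01  5.27563190e+01]
[ 3.73233756e+01  1.80697905e+01  2.76592853e+00 -6.46327891e-03
 -7.47097507e+01  5.27509164e+01] [0.63148957 0.22535132 0.44176558] [-1.52152176e+01  7.35819030e-02 -8.98821730e+01]
button_top [([0.5766, -0.0794, 0.0465], 0.61)]
drawer_front [([0.6085, 0.2405, 0.047], 0.9)]
checking_box [([0.6913, 0.2432, 0.0653], 0.83)]
pin_grip [([0.5735, -0.0947, 0.088], 0.61)]
pin_stand [([0.5735, -0.076, 0.0493], 0.96)]
blade_left_center []
[ 5.44550339e+00  1.11785040e+01 -3.70211068e+00  2.54444375e-14
 -7.51193853e+01  8.45544966e+01]
[ 5.53895513e+00  1.12125024e+01 -3.68810676e+00 -7.35259793e-03
 -7.51098532e+01  8.45428427e+01] [ 0.60207512 -0.10974622  0.46181552] [-1.52002336e+01  8.43596171e-02 -8.98951678e+01]
button_top []
drawer_front [([0.6073, 0.2225, 0.0479], 0.86), ([0.5729, -0.1041, 0.1138], 0.49), ([0.5709, -0.1011, 0.0488], 0.2)]
checking_box [([0.6848, 0.1772, 0.0642], 0.95)]
pin_grip [([0.5747, -0.106, 0.1139], 0.54)]
pin_stand [([0.5725, -0.1022, 0.05], 0.76)]
blade_left_center []
```

View pics/w_box.png

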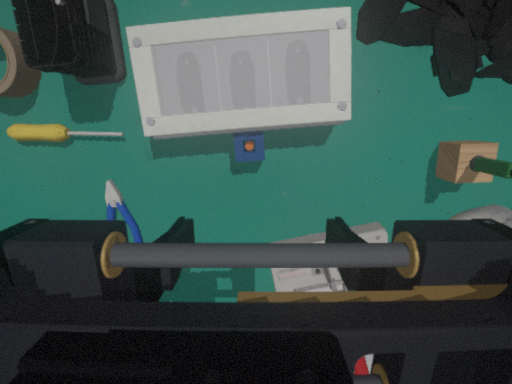

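View pics/w_pin.png

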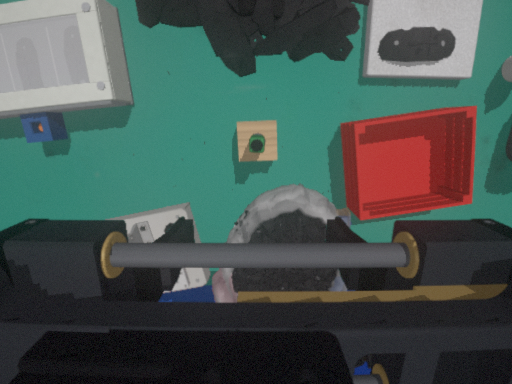

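View pics/top1c.png

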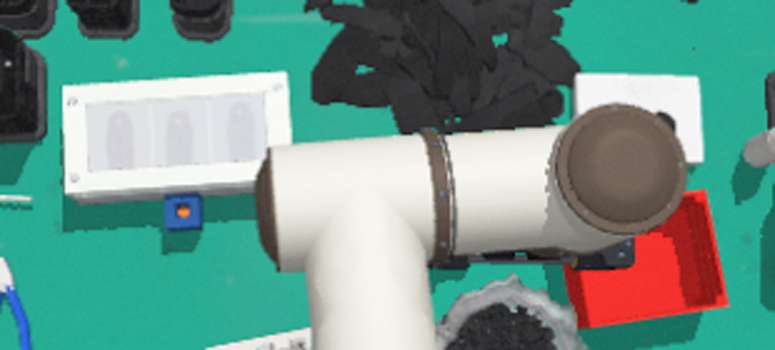

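```bash
cat >> h.py <<'E'
def px2plane(f,uv,z):
    uv=np.array(uv,float).reshape(-1,1,2)
    K=np.array([[f['fx'],0,f['cx']],[0,f['fy'],f['cy']],[0,0,1]])
    n=cv2.undistortPoints(uv,K,np.array(f['D'])).reshape(-1,2)
    d=np.c_[n[:,0],-n[:,1],-np.ones(len(n))]
    d=R.from_euler('xyz',f['orientation'],degrees=True).apply(d)
    C=np.array(f['position']); t=(z-C[2])/d[:,2]
    return C+d*t[:,None]
def proj(f,P):
    P=np.atleast_2d(P)-f['position']
    c=R.from_euler('xyz',f['orientation'],degrees=True).inv().apply(P)*[1,-1,-1]
    K=np.array([[f['fx'],0,f['cx']],[0,f['fy'],f['cy']],[0,0,1]])
    return cv2.projectPoints(c,np.zeros(3),np.zeros(3),K,np.array(f['D']))[0].reshape(-1,2)
E
python3 - <<'E'
from h import *
a=cv2.imread('pics/w_box.png'); b=cv2.imread('pics/w_pin.png')
cv2.imwrite('pics/wb_l.png',cv2.resize(a[0:180,110:370],None,fx=3,fy=3,interpolation=cv2.INTER_CUBIC))
cv2.imwrite('pics/wp_c.png',cv2.resize(b[90:240,200:490],None,fx=2.75,fy=2.75,interpolation=cv2.INTER_CUBIC))
E
```

```text
(no output)
```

View pics/wb_l.png

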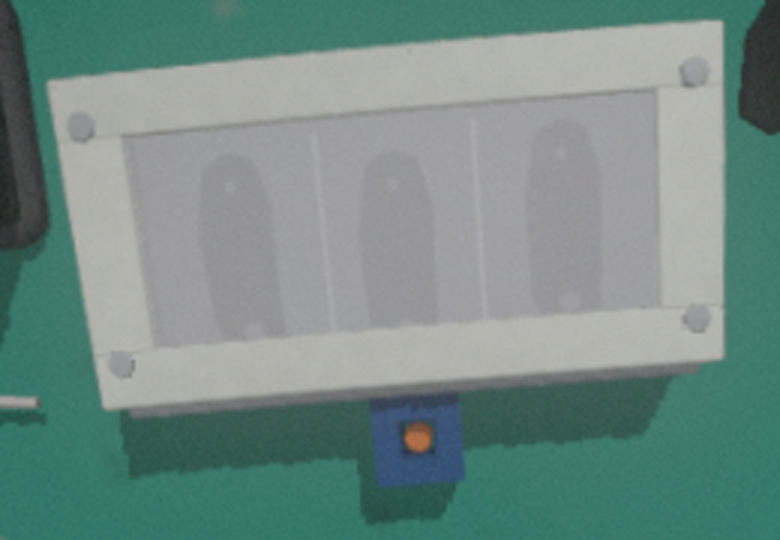

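View pics/wp_c.png

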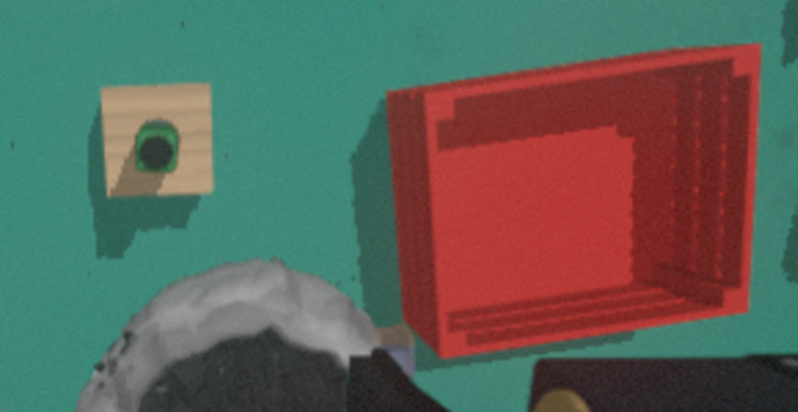

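```bash
python3 - <<'E'
from h import *
W=dict(fx=265.8683,fy=265.8683,cx=259.4909,cy=191.7789,D=np.array([-0.03911,0,0,0,0.]))
fb=dict(W,position=np.array([0.63148957,0.22535132,0.44176558]),orientation=[-15.2152,0.07358,-89.88217])
fp=dict(W,position=np.array([0.60207512,-0.10974622,0.46181552]),orientation=[-15.20023,0.0843596,-89.89517])
c=lambda l,o,s:np.array(l)/s-0.33+np.array(o)
roof=px2plane(fb,c([[48,81],[723,21],[723,358],[104,409]],[110,0],3),0.068)
print(roof.round(4)); 
for i in range(4):
    e=roof[(i+1)%4]-roof[i]; print(np.linalg.norm(e).round(4),np.degrees(np.arctan2(e[1],e[0])).round(2))
print('ctr',roof.mean(0))
print('btn',px2plane(fb,c([[418,437]],[110,0],3),0.033))
print('lugtop',px2plane(fb,c([[371,402],[458,396],[464,478],[378,486]],[110,0],3),0.046))
print('stand',px2plane(fp,c([[102,88],[210,84],[213,191],[107,196]],[200,90],2.75),0.05))
print('cap',px2plane(fp,c([[155,153]],[200,90],2.75),0.116))
cr=px2plane(fp,c([[425,92],[760,44],[748,311],[443,357]],[200,90],2.75),0.07)
print('crate',cr,cr.mean(0))
for i in range(4):
    e=cr[(i+1)%4]-cr[i]; print(np.linalg.norm(e).round(4),np.degrees(np.arctan2(e[1],e[0])).round(2))
E
```

```text
[[0.7477 0.3968 0.068 ]
 [0.77   0.1121 0.068 ]
 [0.6331 0.1014 0.068 ]
 [0.6099 0.386  0.068 ]]
0.2856 -85.53
0.1373 -175.52
0.2856 94.67
0.1383 4.49
ctr [0.69016817 0.24906495 0.068     ]
btn [[0.59357374 0.24177054 0.033     ]]
lugtop [[0.61164069 0.26398798 0.046     ]
 [0.61455822 0.22168122 0.046     ]
 [0.57459295 0.21850562 0.046     ]
 [0.57050187 0.26141602 0.046     ]]
stand [[ 0.59924466 -0.07499972  0.05      ]
 [ 0.60146002 -0.13395153  0.05      ]
 [ 0.54283895 -0.13665567  0.05      ]
 [ 0.53987734 -0.07668536  0.05      ]]
cap [[ 0.57014555 -0.10484163  0.116     ]]
crate [[ 0.59812779 -0.24526035  0.07      ]
 [ 0.6252151  -0.42193778  0.07      ]
 [ 0.47833353 -0.44564878  0.07      ]
 [ 0.45058605 -0.26952985  0.07      ]] [ 0.53806562 -0.34559419  0.07      ]
0.1787 -81.28
0.1488 -170.83
0.1783 98.95
0.1495 9.34
```

```bash
python3 - <<'E'
from h import *
W=dict(fx=265.8683,fy=265.8683,cx=259.4909,cy=191.7789,D=np.array([-0.03911,0,0,0,0.]))
fp=dict(W,position=np.array([0.60207512,-0.10974622,0.46181552]),orientation=[-15.20023,0.0843596,-89.89517])
t=env.grab_frame('top')
for z in [0,.05,.08,.1,.12]:
    print(z,px2plane(fp,[[290,186],[240,215]],z).round(3)[:,:2].tolist(),px2plane(t,[[330,213],[305,228]],z).round(3)[:,:2].tolist())
env.goto([0.5705,-0.105,0.23],[-90,0,92]); f=save('wrist','w_pin2'); print(f['position'],f['orientation'],env.read_state()['joint_positions'])
E
```

```text
0 [[0.487, -0.164], [0.432, -0.073]] [[0.51, -0.171], [0.46, -0.089]]
0.05 [[0.5, -0.158], [0.451, -0.077]] [[0.506, -0.161], [0.458, -0.081]]
0.08 [[0.507, -0.155], [0.462, -0.08]] [[0.503, -0.154], [0.457, -0.077]]
0.1 [[0.512, -0.152], [0.469, -0.081]] [[0.502, -0.15], [0.456, -0.074]]
0.12 [[0.517, -0.15], [0.476, -0.083]] [[0.5, -0.146], [0.456, -0.072]]
[ 0.57297888 -0.17731023  0.3921887 ] [-1.53201446e+01  7.70505173e-02 -1.77909768e+02] [ 5.55968490e+00  1.73582850e+01 -5.37774800e+00  5.46325841e-03
 -6.72330993e+01 -3.53210931e+00]
```

View pics/w_pin2.png

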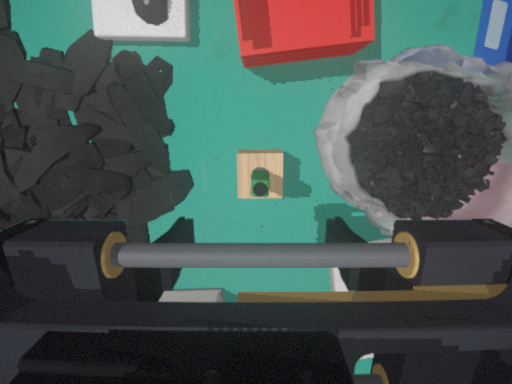

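```bash
python3 - <<'E'
from h import *
W=dict(fx=265.8683,fy=265.8683,cx=259.4909,cy=191.7789,D=np.array([-0.03911,0,0,0,0.]))
f=dict(W,position=[0.57297888,-0.17731023,0.3921887],orientation=[-15.320,0.077,-177.91])
print(px2plane(f,[[260,189]],0.116), px2plane(f,[[237.5,150],[283.5,151],[284,197],[237,198]],0.05).mean(0))
rot=[-90,0,92]
env.gripper_to(0.7)
p=[0.5705,-0.1050]
print(env.move_straight([*p,0.067],rot,rate=0.1,force_limit=12))
s=env.read_state(); print(s['position'],s['force'])
env.gripper_to(0.0,grasp_force=50); s=env.read_state(); print(s['opening'],s['position'],s['force'])
save('wrist','w_g'); save('scene','s_g')
E
```

```text
[[ 0.57015697 -0.10479929  0.116     ]] [ 0.5695556  -0.10709019  0.05      ]
False
[ 0.57092825 -0.10499791  0.06763257] [-1.1449815   0.18328063 -0.08404242]
0.22957801430016916 [ 0.57047869 -0.10500683  0.06697754] [-0.10118772  0.6036878  -0.02760544]
```

View pics/w_g.png

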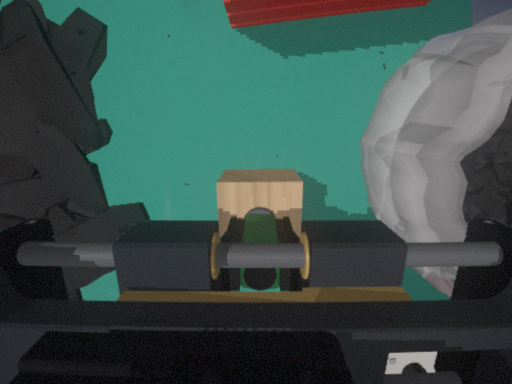

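```bash
python3 - <<'E'
from h import *
env.move_straight([0.5705,-0.105,0.20],rate=0.15)
f=env.grab_frame('top'); hsv=cv2.cvtColor(f['image'],cv2.COLOR_BGR2HSV)
m=cv2.inRange(hsv,(5,150,120),(18,255,255)); roi=np.zeros_like(m); roi[170:200,190:220]=1; ys,xs=np.nonzero(m*roi); print(len(xs),xs.mean(),ys.mean(),px2plane(f,[[xs.mean(),ys.mean()]],0.033))
env.goto([0.5936,0.2418,0.18],[-90,0,94.5]); 
env.move_straight([0.5936,0.2418,0.125],rate=0.1)
print(env.read_state()['position'],env.read_state()['force'])
save('scene','s_p')
f=save('wrist','w_p')
i=cv2.imread('pics/s_p.png'); cv2.imwrite('pics/s_pc.png',cv2.resize(i[140:230,190:310],None,fx=6,fy=6,interpolation=cv2.INTER_CUBIC))
E
```

```text
11 202.63636363636363 184.0909090909091 [[0.59496141 0.24422085 0.033     ]]
[0.59421523 0.24171731 0.12557406] [ 0.05542823 -0.2812546  -1.08286356]
```

View pics/s_pc.png

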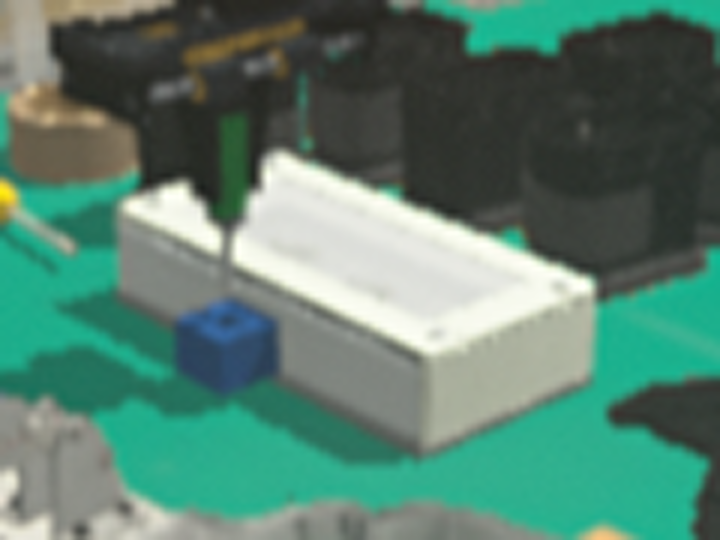

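View pics/w_p.png

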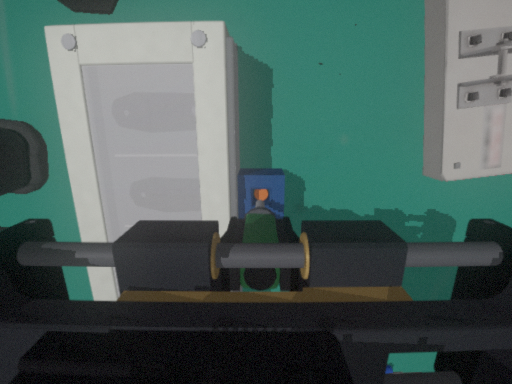

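```bash
python3 - <<'E'
from h import *
f=env.grab_frame('wrist'); p=env.read_state()['position']
hsv=cv2.cvtColor(f['image'],cv2.COLOR_BGR2HSV)
print(proj(f,[p[0],p[1],p[2]-0.062]), proj(f,[p[0],p[1],0.033]))
m=cv2.inRange(hsv,(0,120,100),(18,255,255)); m[:180]=0;m[215:]=0;m[:,:240]=0;m[:,285:]=0; ys,xs=np.nonzero(m); print(xs.mean(),ys.mean(),px2plane(f,[[xs.mean(),ys.mean()]],0.033))
i=f['image']; cv2.imwrite('pics/w_pc.png',cv2.resize(i[160:240,215:305],None,fx=7,fy=7,interpolation=cv2.INTER_CUBIC))
E
```

```text
[[259.79187879 203.70539366]] [[259.8481635  194.11156785]]
261.0840336134454 193.7563025210084 [[0.59294254 0.24161259 0.033     ]]
```

View pics/w_pc.png

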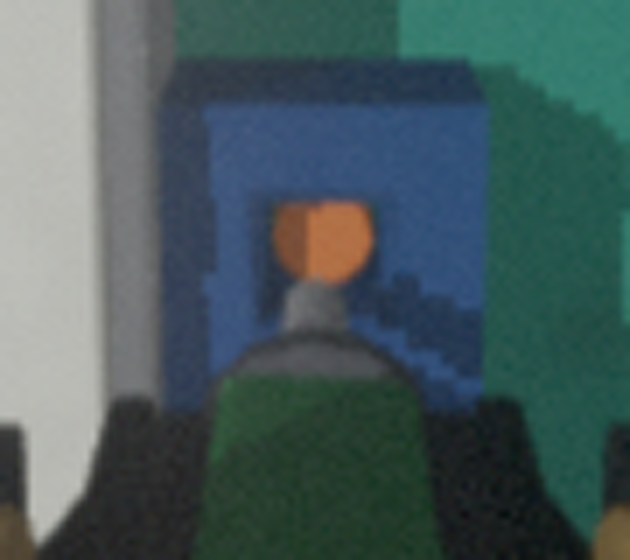

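```bash
python3 - <<'E'
from h import *
b=np.array([0.593,0.2425])
env.move_straight([*b,0.125],rate=0.1)
f0=env.read_state()['force']
for z in [0.106,0.098,0.094,0.091,0.088]:
    st=env.move_straight([*b,z],rate=0.05,force_limit=15); s=env.read_state(); print(z,st,s['position'],(s['force']-f0).round(2))
    if st: break
save('wrist','w_pr')
E
```

```text
0.106 False [0.59294352 0.24240899 0.10554586] [0.76 0.92 0.55]
0.098 False [0.5927503  0.24231498 0.09751814] [-1.11  0.11 -0.68]
0.094 False [0.59353682 0.24285233 0.09449526] [0.56 0.87 2.55]
0.091 False [0.59348157 0.24279193 0.09145285] [-0.21  1.43  3.51]
0.088 False [0.59339506 0.24279845 0.0883295 ] [0.48 1.36 3.37]
```

View pics/w_pr.png

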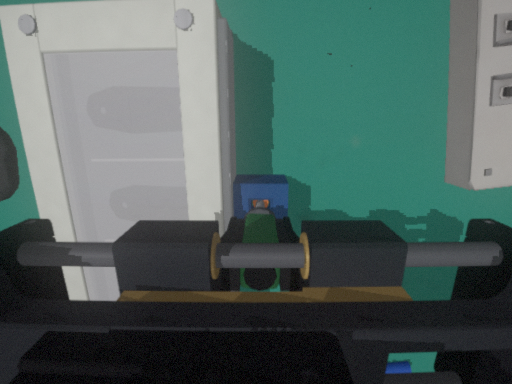

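```bash
python3 - <<'E'
from h import *
b=np.array([0.593,0.2425]); d=-np.array([np.cos(np.radians(4.5)),np.sin(np.radians(4.5))])
env.move_straight([*b,0.0868],rate=0.03,force_limit=15); print(env.read_state()['force'])
env.dwell(0.2)
for L in [0.02,0.05,0.09,0.122,0.136]:
    st=env.move_straight([*(b+d*L),0.0868],rate=0.06,force_limit=18); s=env.read_state(); print(L,st,s['position'],s['force'].round(2))
    if st: break
env.dwell(0.4)
f=save('wrist','w_op'); save('scene','s_op'); print(env.read_state()['position'],env.read_state()['clock'])
E
```

```text
[1.63893863 1.15421947 3.5139159 ]
0.02 False [0.57166531 0.24091653 0.08687902] [-1.21  2.95  5.83]
0.05 False [0.54205545 0.23853312 0.08683959] [-1.07  2.71  6.09]
0.09 False [0.50240892 0.23535449 0.08681176] [-1.33  2.8   6.11]
0.122 False [0.47040068 0.23279188 0.08678715] [-1.44  3.41  6.31]
0.136 True [0.46383447 0.23420793 0.08793115] [ 1.51 -0.14  1.82]
[0.46456737 0.2345966  0.08822264] 19.1833
```

View pics/s_op.png

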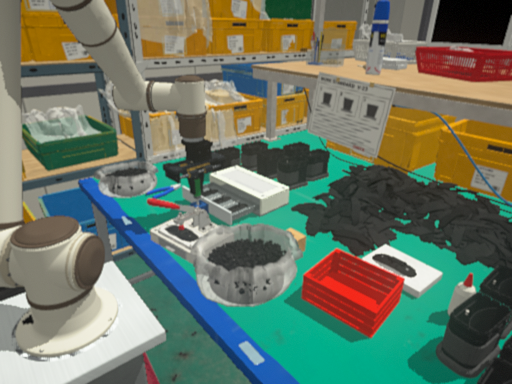

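View pics/w_op.png

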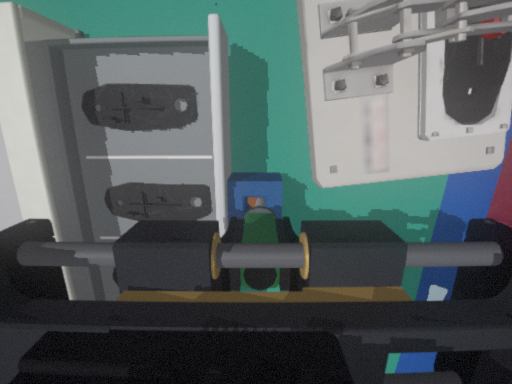

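```bash
python3 - <<'E'
from h import *
p=env.read_state()['position']
env.move_straight([*p[:2],0.20],rate=0.1)
f=save('wrist','w_op2'); save('top','t_op2')
t=cv2.imread('pics/t_op2.png'); cv2.imwrite('pics/t_op2c.png',cv2.resize(t[100:240,130:440],None,fx=2.5,fy=2.5,interpolation=cv2.INTER_CUBIC))
E
```

```text
(no output)
```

View pics/w_op2.png

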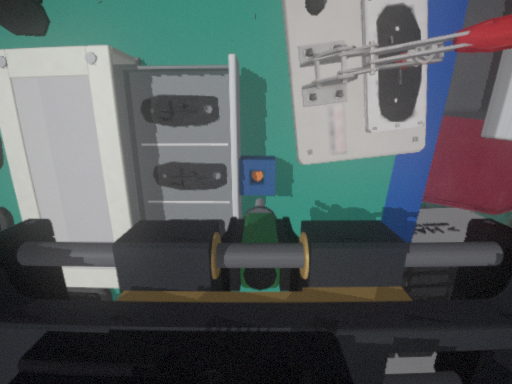

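View pics/t_op2c.png

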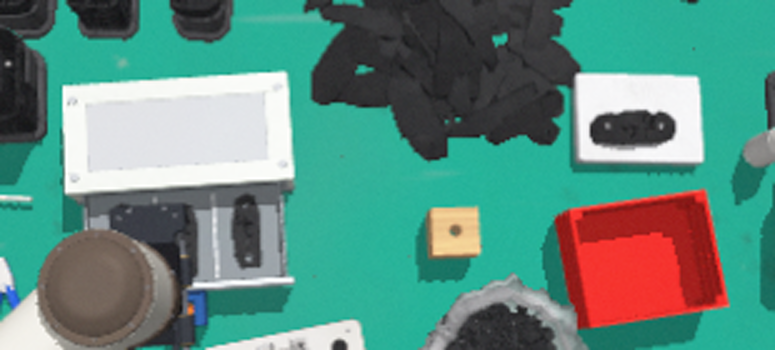

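```bash
python3 - <<'E'
from h import *
i=cv2.imread('pics/w_op2.png'); cv2.imwrite('pics/w_op2c.png',cv2.resize(i[160:240,215:305],None,fx=7,fy=7,interpolation=cv2.INTER_CUBIC))
env.goto([0.5705,-0.105,0.20],[-90,0,92])
env.move_straight([0.5705,-0.105,0.135],rate=0.1)
f=save('wrist','w_ret'); i=f['image']; cv2.imwrite('pics/w_retc.png',cv2.resize(i[130:240,200:320],None,fx=6,fy=5,interpolation=cv2.INTER_CUBIC))
print(env.read_state()['position'])
E
```

```text
[ 0.57122668 -0.10486974  0.13590355]
```

View pics/w_op2c.png

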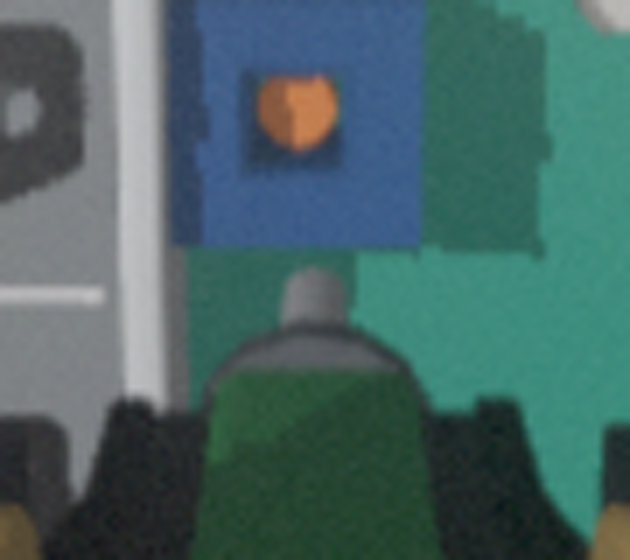

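View pics/w_retc.png

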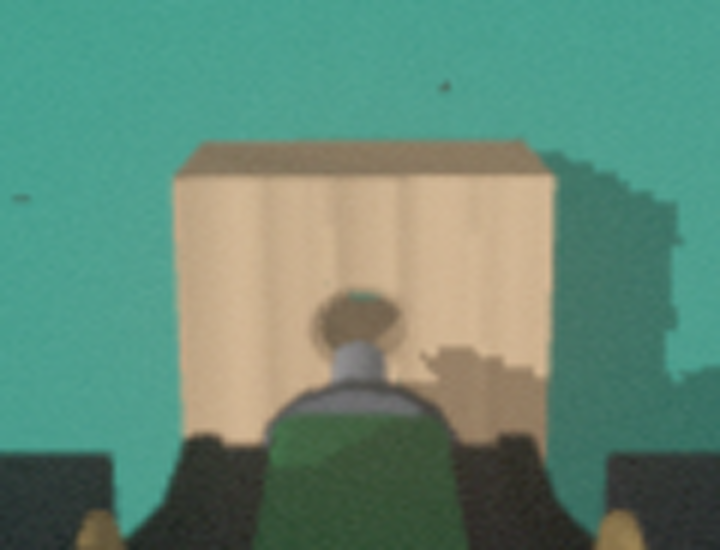

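```bash
python3 - <<'E'
from h import *
f=env.grab_frame('wrist'); p=env.read_state()['position']
print('hole',px2plane(f,[[259.7,194.6]],0.05), 'nomtip px',proj(f,[p[0],p[1],p[2]-0.062]))
q=[0.5705,-0.103]
env.move_straight([*q,0.135],rate=0.1); f0=env.read_state()['force']
for z in [0.115,0.1,0.085,0.0675]:
    st=env.move_straight([*q,z],rate=0.06,force_limit=8); s=env.read_state(); print(z,st,s['position'],(s['force']-f0).round(2))
    if st: break
E
```

```text
hole [[ 0.57129364 -0.10645458  0.05      ]] nomtip px [[259.70408488 203.71321107]]
0.115 False [ 0.57029177 -0.10310601  0.11440359] [-0.46 -0.01  0.63]
0.1 False [ 0.57020326 -0.10305109  0.09940923] [1.03 1.14 1.19]
0.085 False [ 0.57017316 -0.10307117  0.0844307 ] [ 0.74 -0.51 -0.26]
0.0675 True [ 0.57061096 -0.10295301  0.06709583] [0.07 0.77 4.37]
```

```bash
python3 - <<'E'
from h import *
env.gripper_to(0.7); env.dwell(0.2)
p=env.read_state()['position']
env.move_straight([p[0],p[1],0.22],rate=0.12)
f=save('wrist','w_st'); print(px2plane(f,[[260,189]],0.116))
env.goto([0.44,0.10,0.34],[-90,0,94.5])
f=save('wrist','w_dr'); save('top','t_dr'); save('scene','s_dr'); print(repr(f['position']),repr(f['orientation']))
t=cv2.imread('pics/t_dr.png'); cv2.imwrite('pics/t_drc.png',cv2.resize(t[100:240,130:440],None,fx=2.5,fy=2.5,interpolation=cv2.INTER_CUBIC))
for n in ['blade_left_center','reject_crate']:
    print([(np.round(d['xyz'],4).tolist(),round(d['score'],2)) for d in env.search_frame(f,n)])
E
```

```text
[[ 0.56883357 -0.10555474  0.116     ]]
array([0.4458166 , 0.02769567, 0.5012286 ]) array([-1.52863547e+01, -1.81911299e-02, -1.75471800e+02])
[]
[]
```

View pics/w_st.png

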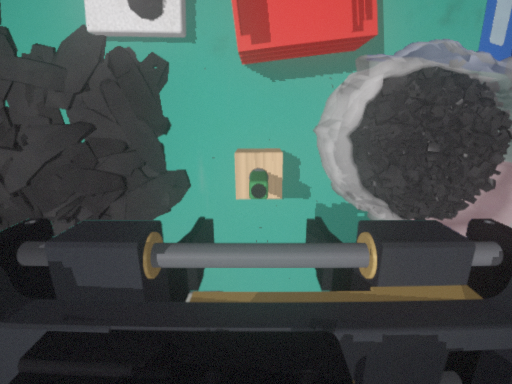

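View pics/w_dr.png

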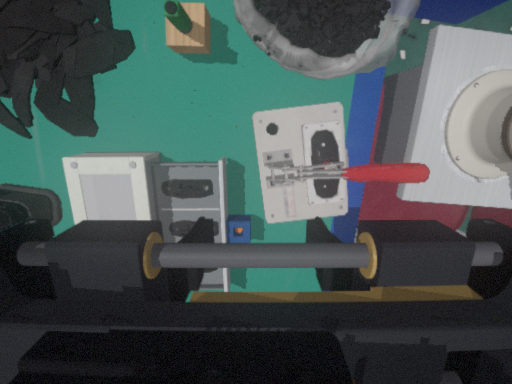

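View pics/t_drc.png

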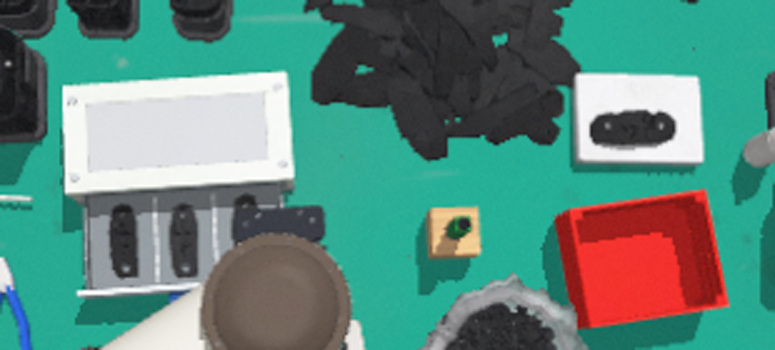

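```bash
python3 - <<'E'
from h import *
env.goto([0.46,0.235,0.26],[-90,0,184.5])
f=save('wrist','w_bl'); print(repr(f['position']),repr(f['orientation']),env.read_state()['joint_positions'])
cv2.imwrite('pics/w_blc.png',cv2.resize(f['image'][0:230,90:410],None,fx=2.5,fy=2.5,interpolation=cv2.INTER_CUBIC))
for n in ['blade_left_center']:
    print([(np.round(d['xyz'],4).tolist(),round(d['score'],2)) for d in env.search_frame(f,n)])
E
```

```text
array([0.53169022, 0.2398562 , 0.42213905]) array([-1.51825124e+01,  6.83967011e-02, -8.55099041e+01]) [ 4.50468352e+01  9.88630386e+00 -1.09950448e+01  7.65831975e-03
 -6.90857028e+01  4.93836868e+01]
[([0.5552, 0.3205, 0.0294], 0.66)]
```

View pics/w_blc.png

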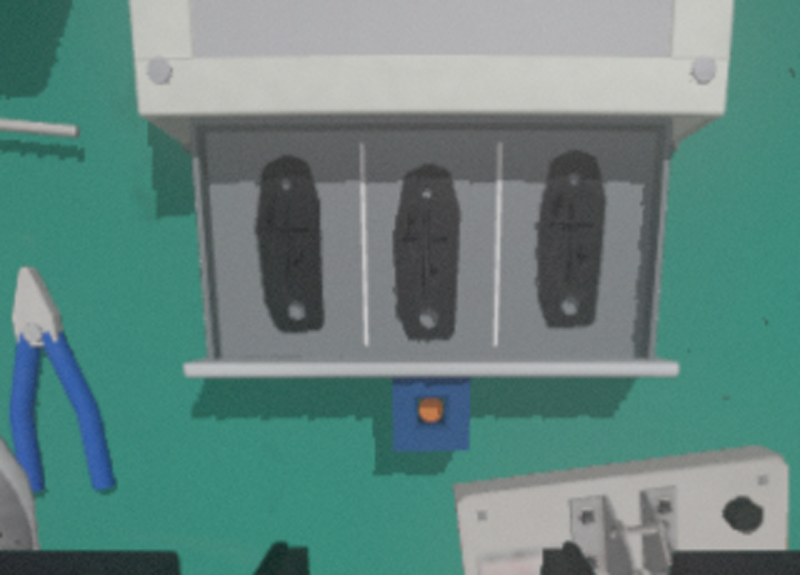

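```bash
python3 - <<'E'
from h import *
f=env.grab_frame('wrist'); g=cv2.cvtColor(f['image'],cv2.COLOR_BGR2GRAY)
m=(g<72).astype(np.uint8)*255
m[:60]=0; m[140:]=0; m[:,:185]=0; m[:,340:]=0
m=cv2.morphologyEx(m,cv2.MORPH_OPEN,np.ones((5,5))); m=cv2.morphologyEx(m,cv2.MORPH_CLOSE,np.ones((5,5)))
cv2.imwrite('pics/m.png',m)
for c in cv2.findContours(m,cv2.RETR_EXTERNAL,cv2.CHAIN_APPROX_NONE)[0]:
    if cv2.contourArea(c)<500: continue
    P=px2plane(f,c.reshape(-1,2),0.035)[:,:2]
    (cx,cy),(w,h),a=cv2.minAreaRect((P*1000).astype(np.float32))
    q=P-P.mean(0); u,s,v=np.linalg.svd(q); d=v[0]*np.sign(v[0][0])
    print(round(cx/1000,4),round(cy/1000,4),w,h,a,'svd yaw',np.degrees(np.arctan2(d[1],d[0])))
E
```

```text
0.5483 0.2409 72.45170593261719 33.22174072265625 4.484142303466797 svd yaw 7.597318871933887
0.5555 0.3175 90.0386962890625 33.84056854248047 4.264841556549072 svd yaw 5.942357648881195
0.5704 0.1627 89.63338470458984 32.12672805786133 6.854618549346924 svd yaw 4.89638572732444
```

View pics/m.png

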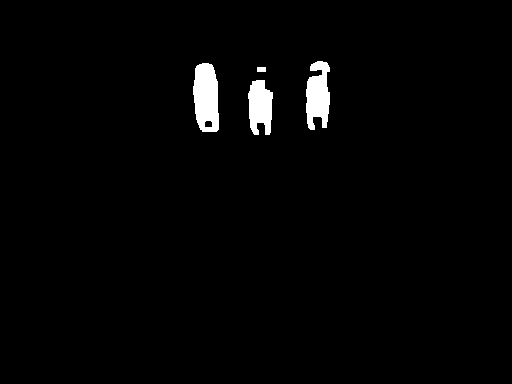

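```bash
python3 - <<'E'
from h import *
f=env.grab_frame('wrist')
for n,a,b,c in [('L',(286,184),(297,311),(290,243)),('M',(427,194),(428,318),(427,252)),('R',(574,180),(569,306),(571,240))]:
    P=px2plane(f,np.array([a,b,c])/2.5-0.3+[90,0],0.036)
    d=P[0]-P[1]; print(n,P[2].round(4),((P[0]+P[1])/2).round(4),np.degrees(np.arctan2(d[1],d[0])).round(2))
E
```

```text
L [0.5567 0.3169 0.036 ] [0.5538 0.3159 0.036 ] 7.03
M [0.5577 0.241  0.036 ] [0.555  0.2405 0.036 ] 5.04
R [0.5705 0.1623 0.036 ] [0.5683 0.1617 0.036 ] 5.06
```

```bash
cat >> h.py <<'E'
def pick(x,y,yaw,op=0.53):
    rot=[-90,0,yaw]
    env.goto([x,y,0.16],rot); env.gripper_to(op)
    env.move_straight([x,y,0.06],rot,rate=0.1,force_limit=10)
    st=env.move_straight([x,y,0.0275],rot,rate=0.04,force_limit=8); s=env.read_state(); print('down',st,s['position'],s['force'].round(1))
    z=s['position'][2]
    if st: env.move_straight([x,y,z+0.002],rot,rate=0.04)
    env.gripper_to(0,grasp_force=25); s=env.read_state(); print('op mm',s['opening']*87,s['position'],s['force'].round(1))
    env.move_straight([x,y,0.17],rot,rate=0.12); print('lift op',env.read_state()['opening']*87)
E
python3 - <<'E'
from h import *
pick(0.569,0.162,185)
save('wrist','w_r'); f=save('top','t_r')
print([(np.round(d['xyz'],4).tolist(),round(d['score'],2)) for d in env.search_frame(f,'reject_crate')])
cv2.imwrite('pics/t_rc.png',cv2.resize(f['image'][100:240,130:440],None,fx=2.5,fy=2.5,interpolation=cv2.INTER_CUBIC))
E
```

```text
down False [0.56921179 0.16211658 0.02768741] [0.  0.6 0.1]
op mm 34.4875621157434 [0.56914241 0.16200912 0.02778007] [-0.4 -0.5  1.4]
lift op 34.21194078232968
[([0.5388, -0.3559, 0.0051], 0.75)]
```

View pics/w_r.png

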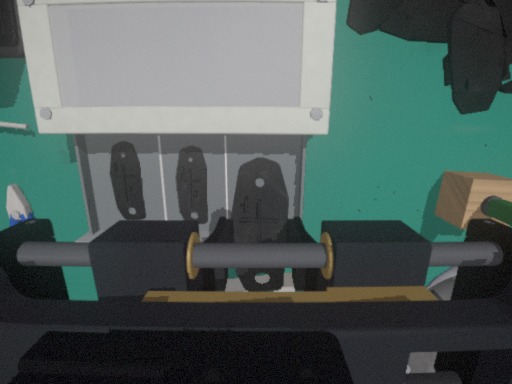

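View pics/t_rc.png

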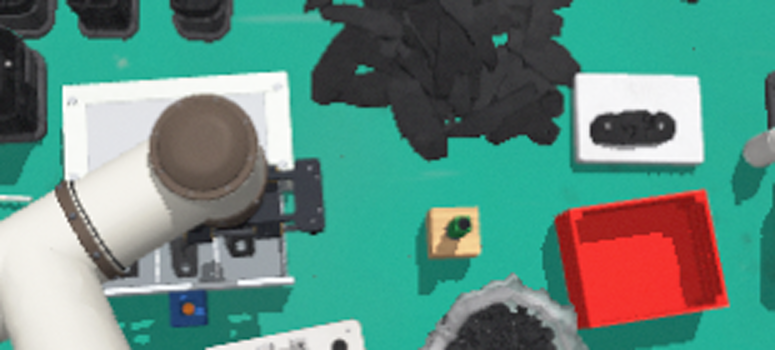

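```bash
cat >> h.py <<'E'
def drop(off,c=(0.538,-0.3456),cy=9.2,z=0.052,offx=0):
    a=np.radians(cy); x=c[0]-np.sin(a)*off+np.cos(a)*offx; y=c[1]+np.cos(a)*off+np.sin(a)*offx
    rot=[-90,0,180+cy]
    env.goto([x,y,0.19],rot); f=save('wrist','w_d%d'%int(env.read_state()['clock']))
    print(env.read_state()['opening']*87)
    st=env.move_straight([x,y,z],rot,rate=0.1,force_limit=10); print('dropstop',st,env.read_state()['position'])
    env.gripper_to(0.53); env.dwell(0.3)
    env.move_straight([x,y,0.20],rot,rate=0.15)
E
python3 - <<'E'
from h import *
drop(-0.04)
f=save('wrist','w_d1b')
env.goto([0.56,0.24,0.2],[-90,0,185]); f=save('top','t_d1'); cv2.imwrite('pics/t_d1c.png',cv2.resize(f['image'][100:240,130:440],None,fx=2.5,fy=2.5,interpolation=cv2.INTER_CUBIC))
print(env.read_state()['clock'])
E
ls pics
```

```text
34.24727404161512
dropstop False [ 0.5448927  -0.38536004  0.05284394]
43.225
m.png
s_dr.png
s_g.png
s_op.png
s_p.png
s_pc.png
scene0.png
t_d1.png
t_d1c.png
t_dr.png
t_drc.png
t_op2.png
t_op2c.png
t_r.png
t_rc.png
top0.png
top1.png
top1c.png
w_bl.png
w_blc.png
w_box.png
w_d1b.png
w_d37.png
w_dr.png
w_g.png
w_op.png
w_op2.png
w_op2c.png
w_p.png
w_pc.png
w_pin.png
w_pin2.png
w_pr.png
w_r.png
w_ret.png
w_retc.png
w_st.png
wb_l.png
wp_c.png
wrist0.png
```

View pics/w_d1b.png

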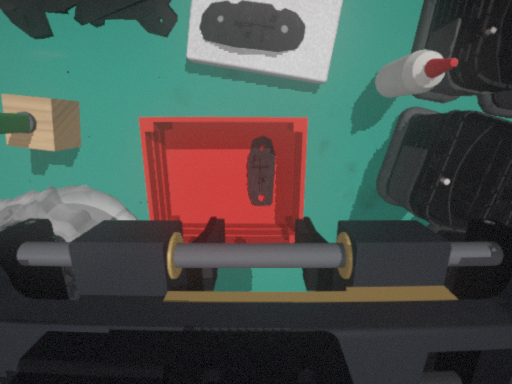

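View pics/t_d1c.png

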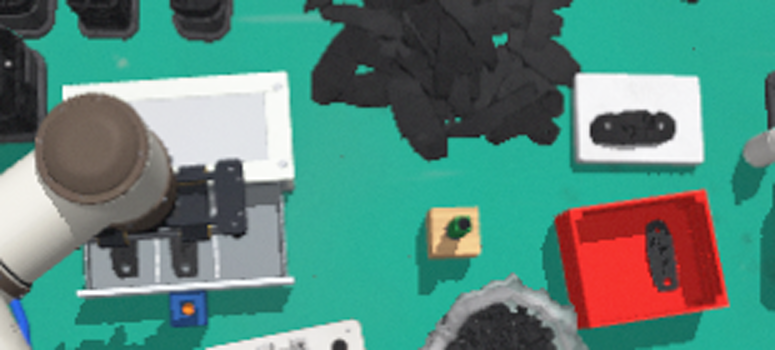

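Right blade is in the crate, flat, and the crate has not shifted. Next the middle one, then check the crate again.

```bash
python3 - <<'E'
from h import *
pick(0.556,0.2408,185)
f=save('top','t_m')
print([(np.round(d['xyz'],4).tolist(),round(d['score'],2)) for d in env.search_frame(f,'reject_crate')])
cv2.imwrite('pics/t_mc.png',cv2.resize(f['image'][100:240,130:440],None,fx=2.5,fy=2.5,interpolation=cv2.INTER_CUBIC))
E
```

```text
down False [0.55623481 0.24093153 0.02773329] [0.2 0.3 0.4]
op mm 34.29056536892546 [0.55615172 0.24084847 0.02779516] [-0.8  0.7  2.1]
lift op 34.28231497330737
[([0.5375, -0.3482, 0.0059], 0.7)]
```

View pics/t_mc.png

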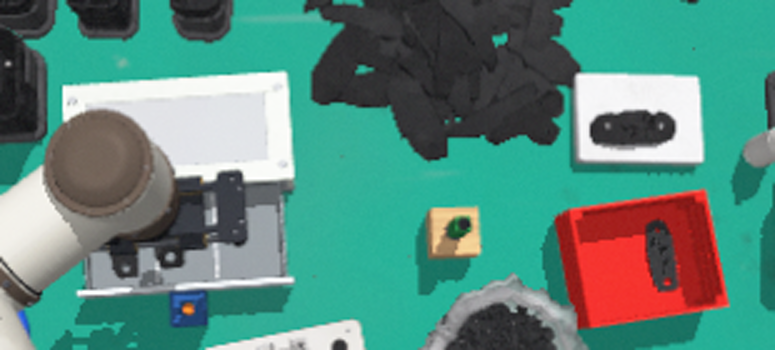

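```bash
python3 - <<'E'
from h import *
drop(0.003)
f=save('wrist','w_d2b')
pick(0.5555,0.3167,187)
f=save('top','t_l'); cv2.imwrite('pics/t_lc.png',cv2.resize(f['image'][100:240,130:440],None,fx=2.5,fy=2.5,interpolation=cv2.INTER_CUBIC))
print([(np.round(d['xyz'],4).tolist(),round(d['score'],2)) for d in env.search_frame(f,'reject_crate')])
E
```

```text
34.48897638180351
dropstop False [ 0.5380489  -0.3428528   0.05279104]
down False [0.55570423 0.31688241 0.02771878] [-0.7 -0.6  0.8]
op mm 34.312505983671635 [0.55567227 0.31685578 0.02782291] [0.3 0.6 0.8]
lift op 34.43205246101614
[([0.5383, -0.3528, 0.0051], 0.61)]
```

View pics/w_d2b.png

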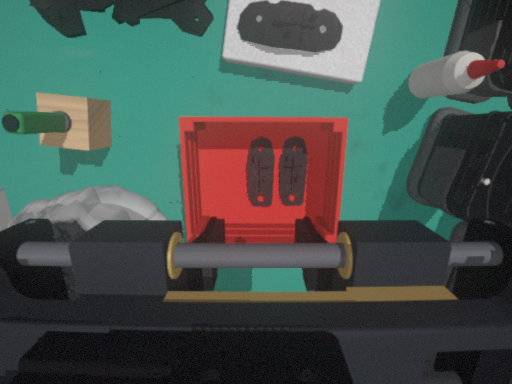

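View pics/t_lc.png

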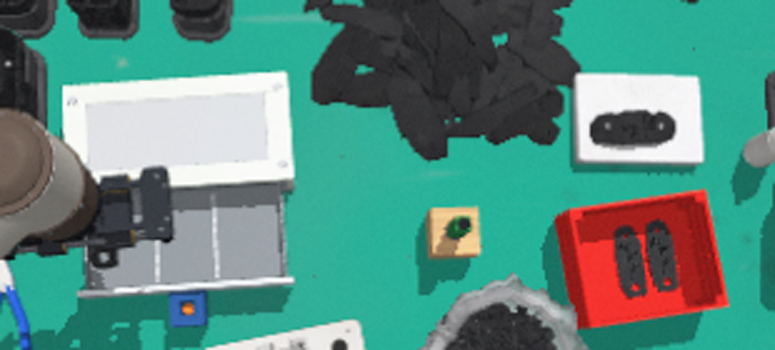

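```bash
python3 - <<'E'
from h import *
drop(0.045)
f=save('wrist','w_d3b')
env.gripper_to(0.0)
env.goto([0.40,0.235,0.26],[-90,0,184.5])
f=save('wrist','w_cl'); 
cv2.imwrite('pics/w_clc.png',cv2.resize(f['image'][0:230,90:410],None,fx=2.5,fy=2.5,interpolation=cv2.INTER_CUBIC))
f=env.grab_frame('wrist')
print(f['position'],f['orientation'])
i=cv2.cvtColor(f['image'],cv2.COLOR_BGR2HSV)
m=cv2.inRange(i,(5,150,120),(18,255,255)); m[150:]=0; ys,xs=np.nonzero(m); print(xs.mean(),ys.mean(),px2plane(f,[[xs.mean(),ys.mean()]],0.033))
E
```

```text
34.42942697701113
dropstop False [ 0.53129128 -0.30133918  0.0527356 ]
[0.47193748 0.23966027 0.42177658] [-1.52086971e+01  5.10638047e-02 -8.55102339e+01]
265.26666666666665 122.8 [[0.46831103 0.23150188 0.033     ]]
```

View pics/w_d3b.png

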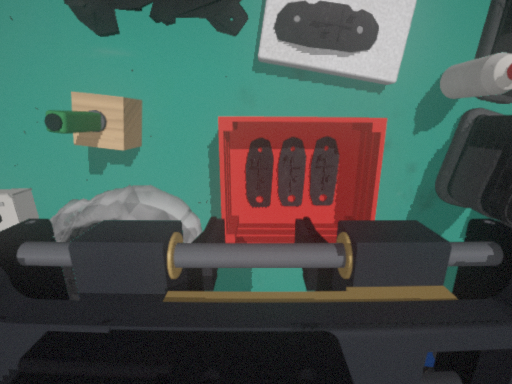

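View pics/w_clc.png

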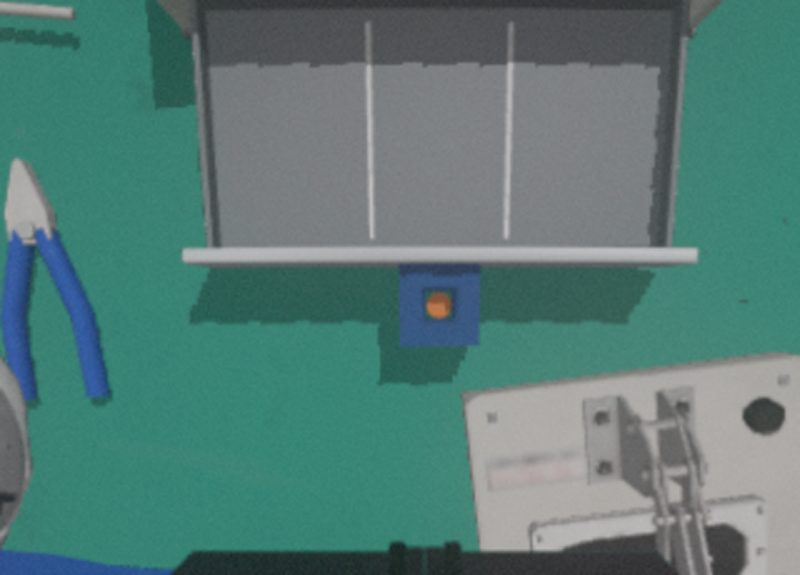

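```bash
python3 - <<'E'
from h import *
a=np.radians(4.5); d=np.array([np.cos(a),np.sin(a)]); n=np.array([-d[1],d[0]])
face=np.array([0.4683,0.2315])-0.022*d
p=face-0.028*d+0.005*n
rot=[-90,0,94.5]
env.goto([*p,0.18],rot)
st=env.move_straight([*p,0.032],rot,rate=0.08,force_limit=8); print(st,env.read_state()['position'],env.read_state()['force'])
if not st:
    f0=env.read_state()['force']
    for L in [0.03,0.08,0.12,0.132,0.145]:
        st=env.move_straight([*(p+d*L),0.032],rot,rate=0.06,force_limit=25); s=env.read_state(); print(L,st,s['position'],(s['force']-f0).round(2))
        if st: break
save('wrist','w_c1')
E
```

```text
False [0.41826993 0.23278062 0.03240439] [-0.10484471 -0.17767722 -0.36240108]
0.03 False [0.44821301 0.23483863 0.03182753] [-0.41  0.31  0.31]
0.08 False [0.49806442 0.23904936 0.03207369] [0.95 0.04 0.42]
0.12 False [0.53790161 0.24190311 0.03188126] [ 0.65 -0.02  1.55]
0.132 False [0.54645129 0.24225415 0.03184006] [-10.36   2.17   7.11]
0.145 True [0.54896714 0.24139552 0.03079023] [-4.67  1.21  2.4 ]
```

View pics/w_c1.png

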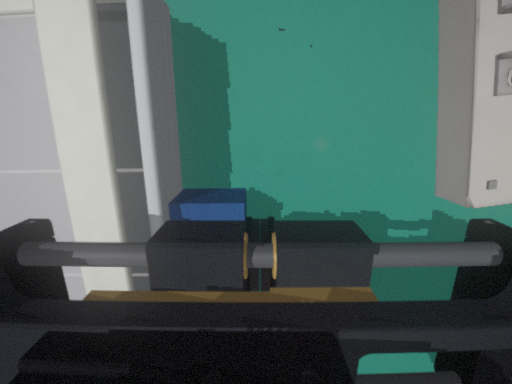

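```bash
python3 - <<'E'
from h import *
p=env.read_state()['position']; a=np.radians(4.5); d=np.array([np.cos(a),np.sin(a)])
q=p[:2]-0.03*d
env.move_straight([*q,0.033],rate=0.08); env.move_straight([*q,0.2],rate=0.12)
env.goto([0.50,0.235,0.26],[-90,0,184.5])
f=save('wrist','w_c2'); 
cv2.imwrite('pics/w_c2c.png',cv2.resize(f['image'][0:200,110:390],None,fx=2.8,fy=2.8,interpolation=cv2.INTER_CUBIC))
i=cv2.cvtColor(f['image'],cv2.COLOR_BGR2HSV)
m=cv2.inRange(i,(5,150,120),(18,255,255)); m[190:]=0; m[:,:220]=0;m[:,310:]=0; ys,xs=np.nonzero(m); print(len(xs),xs.mean(),ys.mean(),px2plane(f,[[xs.mean(),ys.mean()]],0.033))
E
```

```text
13 259.53846153846155 116.61538461538461 [[0.57558413 0.24069091 0.033     ]]
```

View pics/w_c2c.png

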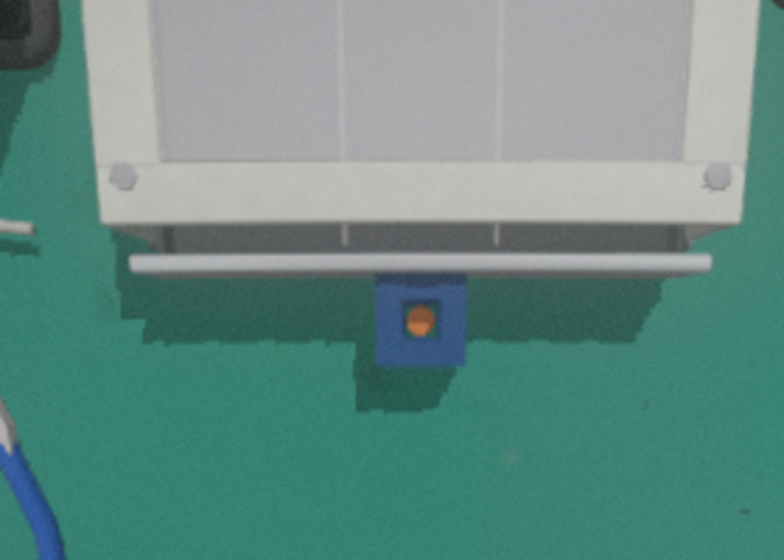

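```bash
python3 - <<'E'
from h import *
a=np.radians(4.5); d=np.array([np.cos(a),np.sin(a)]); n=np.array([-d[1],d[0]])
face=np.array([0.5756,0.2405])-0.022*d
p=face-0.028*d
rot=[-90,0,184.5]
env.goto([*p,0.15],rot)
st=env.move_straight([*p,0.029],rot,rate=0.08,force_limit=8); print(st,env.read_state()['position'],env.read_state()['force'])
if not st:
    f0=env.read_state()['force']
    for L in [0.012,0.018,0.022,0.026,0.03,0.034,0.038,0.042]:
        st=env.move_straight([*(p+d*L),0.029],rot,rate=0.04,force_limit=20); s=env.read_state(); print(L,st,s['position'],(s['force']-f0).round(2))
        if st: break
save('wrist','w_c3')
E
```

```text
False [0.52609375 0.23683714 0.02957458] [ 0.46902863 -0.10626735 -0.24186284]
0.012 False [0.5379195  0.2374464  0.02889808] [ 0.43 -0.02  0.17]
0.018 False [0.5439411  0.23803511 0.02895297] [-0.15  0.35  0.3 ]
0.022 False [0.54604022 0.23778258 0.02870716] [-5.31  0.5   3.67]
0.026 False [0.5475762  0.23779985 0.02867227] [-11.9    3.39   8.14]
0.03 False [0.55400977 0.23828474 0.02851672] [-5.02 -0.23  0.9 ]
0.034 False [0.56039801 0.23933803 0.02891088] [-0.63 -0.32  0.07]
0.038 False [0.56050869 0.23925607 0.02895044] [-10.97   2.32   6.84]
0.042 False [0.56059811 0.23916271 0.02895068] [-21.46   5.2   14.05]
```

View pics/w_c3.png

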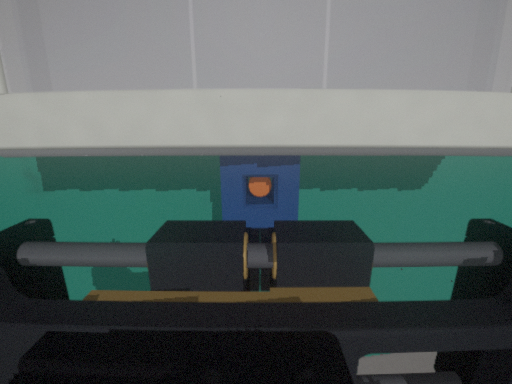

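```bash
python3 - <<'E'
from h import *
p=env.read_state()['position']; a=np.radians(4.5); d=np.array([np.cos(a),np.sin(a)])
q=p[:2]-0.05*d
env.move_straight([*q,0.03],rate=0.06); env.move_straight([*q,0.2],rate=0.12)
env.goto([0.56,0.225,0.28],[-90,0,180]); f=save('wrist','w_end'); i=cv2.cvtColor(f['image'],cv2.COLOR_BGR2HSV)
m=cv2.inRange(i,(5,150,120),(18,255,255)); m[190:]=0; m[:,:220]=0;m[:,310:]=0; ys,xs=np.nonzero(m); print(len(xs),px2plane(f,[[xs.mean(),ys.mean()]],0.033))
env.goto([0.45,0.0,0.40],[-90,0,180])
f=save('wrist','w_end2')
env.goto([0.40,0.30,0.35],[-90,0,180]); f=save('top','t_end'); save('scene','s_end')
cv2.imwrite('pics/t_endc.png',cv2.resize(f['image'][100:260,60:460],None,fx=2,fy=2,interpolation=cv2.INTER_CUBIC))
for n in ['nipper','driver','good_blade','reject_crate','pin_grip']: print(n,[(np.round(r['xyz'],4).tolist(),round(r['score'],2)) for r in env.search_frame(f,n)][:3])
print(env.read_state()['clock'],env.read_state()['opening'])
E
```

```text
6 [[0.59062931 0.23949295 0.033     ]]
nipper [([0.4914, 0.4758, 0.0169], 0.74)]
driver [([0.6199, 0.5685, 0.0257], 0.85)]
good_blade [([0.7143, -0.3446, 0.0298], 0.9), ([0.6796, 0.2469, 0.0642], 0.28)]
reject_crate [([0.5428, -0.365, 0.0109], 0.97), ([0.6113, 0.2404, 0.0482], 0.3)]
pin_grip []
89.1583 0.004908267646522672
```

View pics/w_end.png

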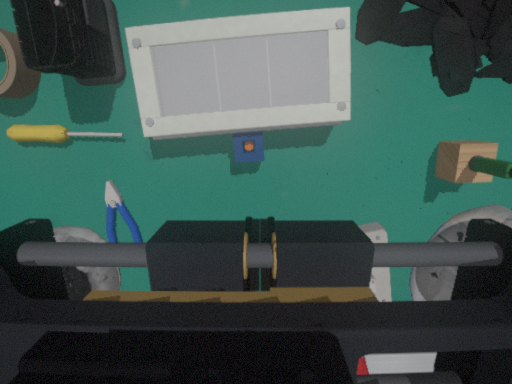

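View pics/t_endc.png

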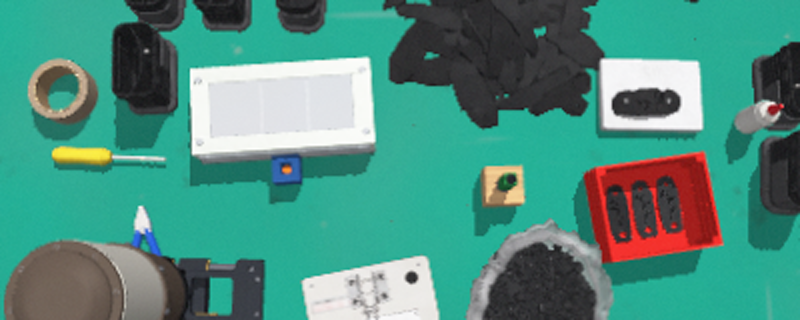

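View pics/s_end.png

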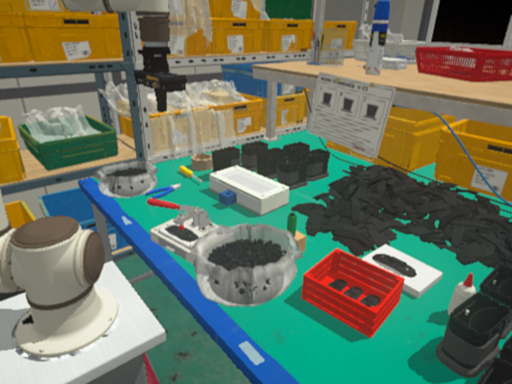

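```bash
python3 - <<'E'
from h import *
a=cv2.imread('pics/w_box.png'); b=cv2.imread('pics/w_end.png')
for r,n in [((125,170,225,275),'lug'),((5,60,120,360),'roof')]:
    A=[cv2.cvtColor(i[r[0]:r[1],r[2]:r[3]],cv2.COLOR_BGR2GRAY).astype(np.float32) for i in (a,b)]
    print(n,cv2.phaseCorrelate(*A,cv2.createHanningWindow(A[0].shape[::-1],cv2.CV_32F)))
i=np.hstack([a[120:175,215:285],b[120:175,215:285]]); cv2.imwrite('pics/cmp.png',cv2.resize(i,None,fx=5,fy=5,interpolation=cv2.INTER_CUBIC))
E
```

```text
lug ((-0.7897199040425811, 0.7827735260281372), 0.9410687849256727)
roof ((-0.7970817539112574, 0.4272197792923471), 0.7337319694625006)
```

View pics/cmp.png

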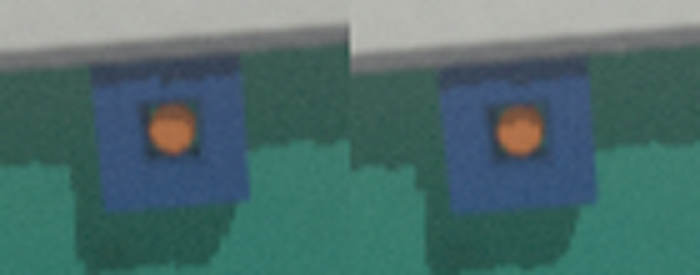

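View pics/w_end2.png

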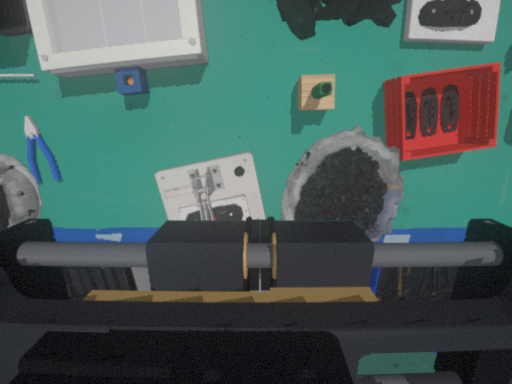

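```bash
python3 -c "
from h import *
env.close_job(); print(env.read_state()['clock'])"
```

```text
the job is handed in; nothing more can be done
the job is handed in; nothing more can be done
```

The job is handed in, at about 89 s on the robot's clock. I held the button down with the pin tool, pushed the drawer out to its stop, and put the tool back in its stand. All three small blades went into the red crate, and I pushed the drawer home.

**Last checks:**
- **Drawer:** the lug sits within about 0.5 mm of where it was when closed. The final push went over a bump and then met a hard stop. I did not pull on it to test the latch. The button looks the same as it did at the start.
- **Blades and crate:** all three blades lie flat in the crate. By eye the crate is upright and in its original place; the detector puts it within about 10 mm of its first reading.
- **Pin tool:** it stands in the stand with its handle top within about 2 mm of where it started. It tilted slightly in the grip at the end of the opening push, so I moved it 2 mm when putting it back.
- **Bystanders:** in the pictures the nipper, driver and good blade look unmoved. The detector gave the nipper about 3 cm from its first reading. The arm was hiding part of it in that picture, and in a clear wrist-camera picture after the last push it was at the same pixels as at the start.

**What failed:** my first push to close stopped with the drawer about 18 mm out. I turned the gripper 90° and pushed again, and that closed it. The detector also missed the pin tool in the final picture, so that check was by eye there.

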